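Open the double-door medicine cabinet, latched leaf first

ROBOT

A 6-joint arm with a two-finger parallel gripper is mounted at the origin on the work surface. World frame = base frame: x ahead of the robot, y to its left, z up, the work surface at z = 0. Lengths are in m, angles in rad, forces in N, time in s.
With the tool pointing down it reaches from about 0.375 to 0.9 m from the base axis. Payload 3.1 kg.
Tool frame: the origin (TCP) lies on the centre line of the jaws, within the pads' length; the fingertips stand 14 mm ahead of it and the grasp point (between the pads) lies 5 mm behind it; y points along the fingers, z is the direction in which the jaws open and shut, and the axes are right-handed (so a half turn about y gives the same grasp; the last joint's range is limited). The gripper opens to 87 mm and grips with 3 to 60 N. Pads are 19 mm wide; open, the fingers measure 117 mm over their backs; the gripper's body (75 mm by 190 mm) begins 51 mm behind the grasp point.
Start: joints at [-1.393, 0.527, 1.433, -0, 1.181, -0.178], TCP at [0.218, -0.586, 0.201] pointing down, gripper open.
Joint ranges: [-3.08, 3.08], [-0.75, 2.2], [0.22, 2.44], [-1.43, 4.57], [0, 2.65], [-2.85, 2.85]. Speed limits (rad/s): [2.79, 2.79, 3.14, 3.14, 3.14, 3.14].

INTERFACE

Orientations are given as a unit quaternion [x, y, z, w].
In Python, from rig import robot, vision gives the robot as it stands.
- The arm moves only by the shell command python3 -m crank 'ROWS' [FORCE]. ROWS is JSON, a list of rows, each a list of 7 numbers: the shift along the tool's x, y, z as a fraction of full scale, then the turn, a rotation vector about the tool's x, y, z as a fraction of full scale, then the gripper command: -1 is shut, 1 is fully open, values between are in proportion. In form: [[x, y, z, wx, wy, wz, grip], ...]. A call has 1 to 10 rows; each row is the pose to reach, as a shift and turn from the pose commanded when the call began, along the tool's axes at that moment, turning the shorter way round; what a row does not reach only later rows make up. Full scale, the value 1, is 50 cm for a shift and pi rad for a turn. A row lasts 1/8 s, in which the tool goes at most 62.5 mm and 10.7 degrees, less where a joint would pass 70% of its speed; a pose out of reach is approached as far as the arm can. A call with a number of a shift or a turn outside -1 to 1 is refused whole. A call with a gripper value outside its range is refused whole. The fingers move at their own pace and stop on an object; FORCE is the grip in N (left out, the last holds). Time passes only in rows, so rows that repeat a pose let the fingers close. It gives the time, the measured TCP pose, the force and the opening at its end, in the units of the state.
- robot.get_obs(): the state, without advancing time (a new reading comes with each control period).
- vision.camera(name): name is "scene" or "side" or "wrist"; returns the picture (384x512x3 uint8, blue, green, red); there is no depth.
- vision.camera_info(name): a dict with "vfov" (degrees; the focal length in pixels is half the picture's height over the tangent of half this angle, whatever the lens; pixels are square), "cx", "cy" (the principal point, pixels), "k1" (the pictures are not rectified: a ray, as slopes to the right and down, at radius r is drawn at 1 + k1 r^2 times it, then the intrinsics apply), "world_from_camera" (4x4, takes a point from camera to world coordinates); the wrist camera has in their place "tool_from_camera" (4x4, takes a point from camera to tool coordinates, whose origin is the TCP and whose axes are the tool frame's). Camera axes: x right, y up, looking along -z (the intrinsics and any distortion apply to the point x, -y, -z); pixel columns grow to the right and rows downward; lengths in m; the calibration is good to about 2 mm. A picture is of the moment at which its call begins: read the wrist's pose just before it. camera_info takes no time and is no camera call.
- robot.hand_in(): hands the job in, once; it reports no verdict.
The state is a dict: "time": time; "q": joint angles; "joint_velocities": joint speeds; "joint_torque": joint torques, N m; "position": TCP position; "tool_rot": TCP orientation; "ft_force": force on the tool from outside, world axes, zero at the start; "moment": the same for the moment, N m; "grip_width": finger opening in m.
Only numpy, scipy, OpenCV 4.12 (cv2) and the standard library are available. Lean on these libraries where they do the work, as an engineer would, in place of code of your own. Each camera call takes 0.05 s, during which the arm holds its last target.

TASK

Open both mirrored doors of the wide two-door medicine cabinet so that its shelf can be reached. The left door, seen from the robot, is held by a spring catch and its metal edge strip covers the edge of the right door, so swing the left one wide open first and only then the right one; do not force the right door while the left is shut. Leave both standing wide open, nearly square to the cabinet's front.

Things in the scene. Friction and masses are not known exactly. Their poses are not given: they have to be found in the camera images.
- cabinet: fixed white cabinet with two mirrored leaves, 320 wide (y), 130 deep (x), 260 mm high; origin at the centre of its underside, front faces -x (the robot), yaw within 0.16 rad. Leaf tops are at 265 mm. The narrower, lower cabinet with one mirrored door, on one side of it or the other, is not part of the task.
- left_leaf (a joint): angle (rad) of the leaf at the robot's left (+y); 0 shut, grows to 1.75 as it swings out to the robot; upright hinge at its left edge: opens clockwise from above. A roller catch lets go at about 10 N pull on the bar, then 1-2 N moves it; damped, stays where left. A 6 mm thick strip on its free edge reaches 15 mm over the right leaf's front.
- right_leaf (a joint): angle (rad) of the leaf at the robot's right (-y); 0 shut, grows to 1.75 as it swings out to the robot; upright hinge at its right edge: opens anticlockwise from above. No catch; damped, 1-2 N at the bar, stays where left. Its free edge lies behind the left leaf's strip: it jams against it while the left leaf is shut.
- left_leaf_handle (a point): point on the axis of the left leaf's upright steel bar, 225 mm high; bar 12 mm thick, from 149 to 251 mm height, axis 35 mm off the face, stubs (10 mm) to the face at 165 and 235 mm. Axes turn with the leaf: z up, x into the leaf, y along it toward the hinge. Hinge axis at x +50, y +105 mm from here. Leaf 158 mm wide, 15 thick.
- right_leaf_handle (a point): same point on the right leaf's bar, of the same size and heights; 110 mm from the left bar when both are shut. Axes turn with the leaf: z up, x into the leaf, y along it from the hinge to the free edge. Hinge axis at x +48, y -105 mm from here. Leaf 158 mm wide, 13 mm thick.

How it is judged:
By the outcome, as a careful person would: the job done as asked, in the order asked, and still so for the second after the job is handed in, with the robot touching nothing.
It also fails if it takes over 48 s, if anything falls off the work surface, if the arm or the gripper's body presses on something with over 40 N, if the wrist force passes 120 N, or if a joint passes its speed limit or range.

## Working session

There is one attempt and no reset: what is moved stays moved. The work goes in short steps, Python scripts to look and compute and a shell command to move; the robot and the scene stay as the last step left them, time stands still between calls to the robot, and variables do not carry over. Pictures are saved under pics/ and viewed, and the job is handed in when it is done.

```bash
ls; mkdir -p pics; python3 - <<'E'
from rig import robot, vision
import cv2
o=robot.get_obs(); print(o)
for n in ("scene","side","wrist"):
    im=vision.camera(n); cv2.imwrite(f"pics/a_{n}.png",im); print(n,vision.camera_info(n))
E
```

```text
pics
{'time': 0.0, 'q': array([-1.39351307e+00,  5.28463798e-01,  1.43388445e+00, -2.15877485e-05,
        1.18139283e+00, -1.78531550e-01]), 'joint_velocities': array([ 0.00058585,  0.0009004 ,  0.00096666,  0.0004663 ,  0.00107511,
       -0.00100238]), 'joint_torque': array([-1.68479779e-03, -4.40046608e+01, -1.76595032e+01,  6.31513679e-02,
        5.81435335e-02, -1.71219854e-04]), 'position': array([ 0.21758623, -0.58508011,  0.19957882]), 'tool_rot': array([-0.12514634,  0.6967046 , -0.69518543,  0.12513317]), 'ft_force': array([-0.15378535,  0.32350806, -0.43414562]), 'moment': array([-0.03492916, -0.0327662 ,  0.02342318]), 'grip_width': 0.0871892641127618}
scene {'vfov': 47.82549539028243, 'cx': 259.7830266837166, 'cy': 188.74157675618963, 'k1': -0.09671919603385691, 'world_from_camera': array([[ 8.89065031e-02, -6.55192048e-01,  7.50212646e-01,
         1.61400962e+00],
       [ 9.96039584e-01,  5.91506357e-02, -6.63803396e-02,
        -1.02751426e-01],
       [-8.83684270e-04,  7.53143136e-01,  6.57856091e-01,
         9.78570604e-01],
       [ 0.00000000e+00,  0.00000000
[... 201 characters left out ...]
77, -0.61186825,  0.21904939,  0.90777763],
       [ 0.64985041,  0.7195114 , -0.24494445, -0.24450481],
       [-0.00773481,  0.3285127 ,  0.94446788,  1.18652659],
       [ 0.        ,  0.        ,  0.        ,  1.        ]])}
wrist {'vfov': 68.93105858142816, 'cx': 253.978669811122, 'cy': 189.417380877918, 'k1': 0.015356306668620605, 'tool_from_camera': array([[-6.33320662e-04, -9.65931223e-01, -2.58798128e-01,
        -7.05677915e-02],
       [-2.73513510e-04,  2.58798337e-01, -9.65931336e-01,
        -1.84430151e-01],
       [ 9.99999762e-01, -5.40959489e-04, -4.28097573e-04,
        -1.12642315e-04],
       [ 0.00000000e+00,  0.00000000e+00,  0.00000000e+00,
         1.00000000e+00]])}
```

View images.

View pics/a_scene.png

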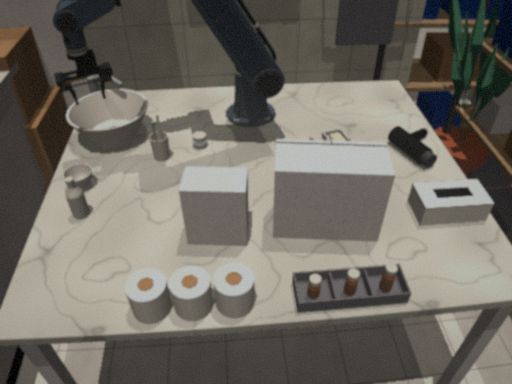

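View pics/a_side.png

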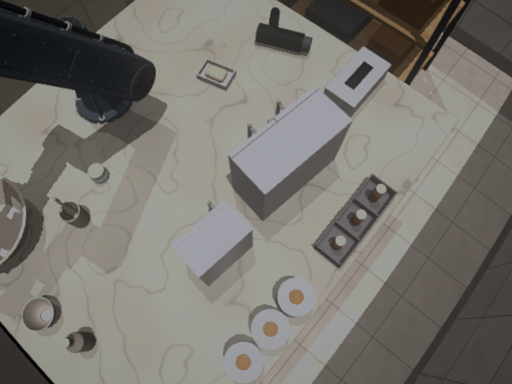

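View pics/a_wrist.png

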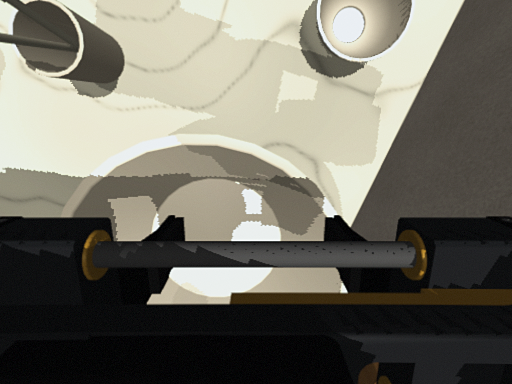

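```bash
cat > h.py <<'E'
import numpy as np, cv2
from scipy.spatial.transform import Rotation as R
from rig import robot, vision
def K(i):
    f=192/np.tan(np.radians(i["vfov"])/2); return f
def T(name,o=None):
    i=vision.camera_info(name)
    if name!="wrist": return i,i["world_from_camera"]
    M=np.eye(4); M[:3,:3]=R.from_quat(o["tool_rot"]).as_matrix(); M[:3,3]=o["position"]
    return i,M@i["tool_from_camera"]
def ray(name,uv,o=None):
    i,M=T(name,o); f=K(i)
    d=np.array([(uv[0]-i["cx"])/f,(uv[1]-i["cy"])/f]); s=d.copy()
    for _ in range(20): s=d/(1+i["k1"]*(s@s))
    v=M[:3,:3]@np.array([s[0],-s[1],-1]); return M[:3,3],v/np.linalg.norm(v)
def onz(name,uv,z,o=None):
    c,v=ray(name,uv,o); return c+v*(z-c[2])/v[2]
def tri(rs):
    A=np.zeros((3,3));b=np.zeros(3)
    for c,v in rs:
        P=np.eye(3)-np.outer(v,v);A+=P;b+=P@c
    p=np.linalg.solve(A,b)
    return p,[np.linalg.norm((np.eye(3)-np.outer(v,v))@(p-c)) for c,v in rs]
def proj(name,p,o=None):
    i,M=T(name,o); q=np.linalg.inv(M)@np.append(p,1); s=np.array([q[0],-q[1]])/-q[2]
    s=s*(1+i["k1"]*(s@s)); return s*K(i)+[i["cx"],i["cy"]]
def plan(o,p,yaw):
    """shift (tool axes, frac) and turn for TCP at p, tool down, tool z at heading yaw"""
    z=np.array([np.cos(yaw),np.sin(yaw),0]); y=np.array([0,0,-1.]); x=np.cross(y,z)
    G=R.from_matrix(np.c_[x,y,z]); C=R.from_quat(o["tool_rot"])
    return np.round(np.r_[C.inv().apply(np.array(p)-o["position"])/.5,(C.inv()*G).as_rotvec()/np.pi],4)
def heading(o):
    m=R.from_quat(o["tool_rot"]).as_matrix(); return np.arctan2(m[1,2],m[0,2]), m
E
python3 - <<'E'
from h import *
s=cv2.imread("pics/a_side.png"); c=s[60:230,190:370]; cv2.imwrite("pics/b_side.png",cv2.resize(c,None,fx=3.5,fy=3.5,interpolation=cv2.INTER_CUBIC))
c=cv2.imread("pics/a_scene.png")[110:260,170:410]; cv2.imwrite("pics/b_scene.png",cv2.resize(c,None,fx=3,fy=3,interpolation=cv2.INTER_CUBIC))
o=robot.get_obs(); print(heading(o))
E
```

```text
(np.float64(-1.2150349840537769), array([[-9.37381709e-01, -2.76062167e-04,  3.48303682e-01],
       [-3.48303658e-01,  1.61774815e-03, -9.37380363e-01],
       [-3.04692383e-04, -9.99998653e-01, -1.61260099e-03]]))
```

View pics/b_side.png

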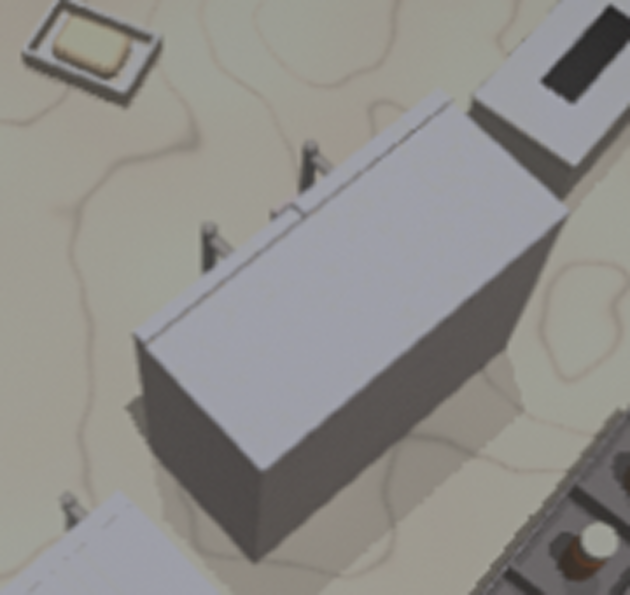

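View pics/b_scene.png

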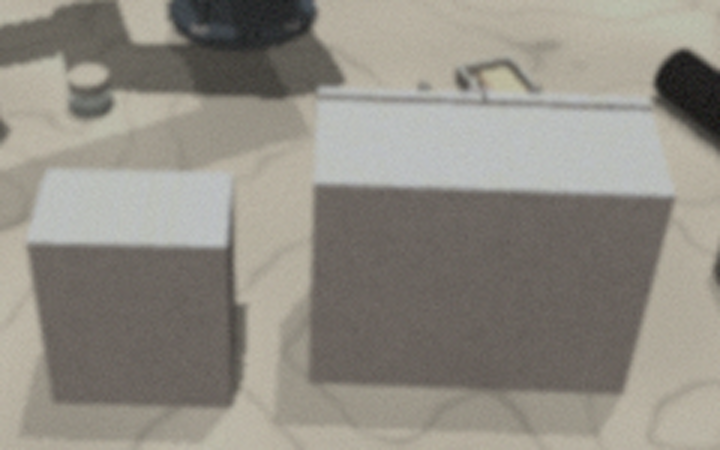

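```bash
python3 - <<'E'
from h import *
S=lambda x,y:(190+x/3.5,60+y/3.5)
C=lambda x,y:(170+x/3,110+y/3)
for n,a,b in (("backL",(567,212),(672,197)),("backR",(263,470),(314,184)),("leafL",(437,93),(652,97)),("leafR",(135,335),(318,87)),("barR",(209,228),(424,86))):
    p,e=tri([ray("side",S(*a)),ray("scene",C(*b))]); print(n,p.round(4),np.round(e,4))
for n,a in (("barL",(311,147)),("barR",(209,228))): print(n,onz("side",S(*a),.251).round(4))
bl=onz("side",S(567,212),.26);br=onz("side",S(263,470),.26);print(bl,br,bl-br)
E
```

```text
backL [0.7685 0.3313 0.256 ] [0.0016 0.0016]
backR [0.7243 0.0168 0.2571] [0.0011 0.0011]
leafL [0.6273 0.3534 0.2613] [0.0024 0.0024]
leafR [0.5866 0.0354 0.2648] [0.0001 0.0001]
barR [0.5627 0.146  0.2436] [0.0012 0.0012]
barL [0.5794 0.2516 0.251 ]
barR [0.5652 0.1442 0.251 ]
[0.76893424 0.33067809 0.26      ] [0.72470722 0.01712767 0.26      ] [0.04422703 0.31355042 0.        ]
```

```bash
python3 - <<'E'
from h import *
o=robot.get_obs()
for p,h in (((.3,-.5,.42),-1.215),((.52,-.2,.42),0.1),((.57,.2,.42),1.436)): print(plan(o,p,h))
E
```

```text
[-2.140e-01 -4.402e-01 -1.032e-01  5.000e-04 -0.000e+00 -1.000e-04]
[-8.354e-01 -4.393e-01 -5.123e-01  4.000e-04 -4.186e-01 -4.000e-04]
[-1.2078e+00 -4.3800e-01 -1.2274e+00  0.0000e+00 -8.4390e-01 -7.0000e-04]
```

```bash
python3 -m crank '[[0,-0.12,0,0,0,0,0],[0,-0.24,0,0,0,0,0],[-0.05,-0.36,-0.03,0,0,0,0],[-0.13,-0.44,-0.08,0,-0.04,0,0],[-0.22,-0.44,-0.13,0,-0.09,0,0],[-0.31,-0.44,-0.19,0,-0.14,0,0],[-0.40,-0.44,-0.25,0,-0.19,0,0],[-0.50,-0.44,-0.31,0,-0.24,0,0],[-0.60,-0.44,-0.37,0,-0.29,0,0],[-0.70,-0.44,-0.43,0,-0.34,0,0]]'
python3 - <<'E'
from h import *
o=robot.get_obs();print(o['q'],heading(o)[0],o['time'])
print(plan(o,(.57,.2,.42),1.436))
E
```

```text
time: 1.4
position: [0.4717, -0.2607, 0.4203]
tool_rot: [-0.463, 0.534, -0.534, 0.463]
ft_force: [-0.1, -0.9, -0.4]
grip_width: 0.0438
[-7.12290336e-01  2.26025507e-01  1.30757663e+00 -3.49632796e-05
  1.60825844e+00 -5.70379456e-01] -0.1419121709078425 1.4
[-9.399e-01  7.000e-04  6.440e-02  0.000e+00 -5.023e-01 -1.000e-04]
```

```bash
python3 -m crank '[[-0.1,0,0.007,0,-0.05,0,0],[-0.2,0,0.014,0,-0.1,0,0],[-0.3,0,0.021,0,-0.16,0,0],[-0.4,0,0.028,0,-0.21,0,0],[-0.5,0,0.035,0,-0.27,0,0],[-0.6,0,0.04,0,-0.32,0,0],[-0.7,0,0.047,0,-0.375,0,0],[-0.8,0,0.054,0,-0.43,0,0],[-0.9,0,0.06,0,-0.48,0,0],[-0.94,0,0.064,0,-0.502,0,0]]'
python3 -m crank '[[0,0,0,0,0,0,0]]'
python3 - <<'E'
from h import *
import pickle
o=robot.get_obs();print(o['q'],heading(o)[0],o['time'],o['position'])
im=vision.camera("wrist"); cv2.imwrite("pics/c1.png",im); pickle.dump(o,open("c1.pkl","wb"))
E
```

```text
time: 2.65
position: [0.5711, 0.2003, 0.4198]
tool_rot: [0.706, -0.048, 0.047, -0.705]
ft_force: [0.1, 0.2, 0.0]
grip_width: 0.0438
time: 2.78
position: [0.5712, 0.1984, 0.4199]
tool_rot: [0.706, -0.05, 0.049, -0.705]
ft_force: [0.6, -0.0, -0.1]
grip_width: 0.0433
[ 1.50096039e-01  3.38270458e-01  1.15034228e+00 -7.25982852e-04
  1.65437574e+00 -1.28103379e+00] 1.4310703428692462 2.775 [0.57117285 0.19840304 0.41985666]
```

View pics/c1.png

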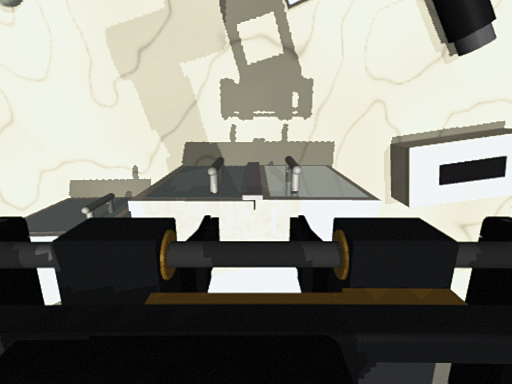

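```bash
python3 - <<'E'
from h import *
im=cv2.imread("pics/c1.png")[140:220,180:340]; cv2.imwrite("pics/c1z.png",cv2.resize(im,None,fx=5,fy=5,interpolation=cv2.INTER_CUBIC))
E
```

```text
(no output)
```

View pics/c1z.png

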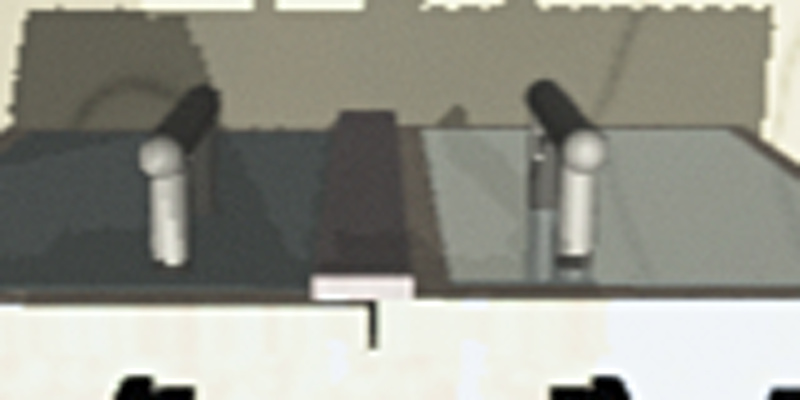

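```bash
python3 - <<'E'
from h import *
import pickle
o=pickle.load(open("c1.pkl","rb"))
S=lambda x,y:(190+x/3.5,60+y/3.5)
W=lambda x,y:(180+x/5,140+y/5)
B={}
for n,a,b in (("L",(311,147),(585,152)),("R",(209,228),(160,157))):
    p,e=tri([ray("side",S(*a)),ray("wrist",W(*b),o)]); print(n,p.round(4),np.round(e,4), onz("wrist",W(*b),.251,o).round(4)); B[n]=p
d=B["L"]-B["R"]; print(np.linalg.norm(d[:2]),np.arctan2(-d[0],d[1]))
# leaf edge (top front edge, z .265)
a=onz("wrist",W(20,292),.265,o);b=onz("wrist",W(780,288),.265,o);d=b-a;print(a,b,np.arctan2(-d[0],d[1]))
a=onz("wrist",W(0,298),.265,o);b=onz("wrist",W(790,296),.265,o);d=b-a;print(a,b,np.arctan2(-d[0],d[1]))
E
```

```text
L [0.5781 0.2536 0.2473] [0.0001 0.0001] [0.5774 0.2531 0.251 ]
R [0.5642 0.1448 0.2491] [0.0004 0.0004] [0.5636 0.1449 0.251 ]
0.10967865293143245 -0.12736142395119235
[0.59046576 0.10614612 0.265     ] [0.61598406 0.29663567 0.265     ] -0.13316887420038734
[0.59132267 0.1008141  0.265     ] [0.61844495 0.2989984  0.265     ] -0.13600893066191194
```

```bash
python3 - <<'E'
from h import *
o=robot.get_obs();print(heading(o)[0],o['position'])
for z in (.28,.235): print(plan(o,(.578,.2532,z),1.433))
E
```

```text
1.4291110414770984 [0.57115127 0.19724988 0.42011418]
[-0.002   0.2801  0.1131  0.0005 -0.0012 -0.0003]
[-1.900e-03  3.701e-01  1.133e-01  5.000e-04 -1.200e-03 -3.000e-04]
```

```bash
python3 -m crank '[[-0.002,0.08,0.06,0,-0.001,0,0],[-0.002,0.16,0.113,0,-0.001,0,0],[-0.002,0.26,0.113,0,-0.001,0,0],[-0.002,0.26,0.113,0,-0.001,0,0],[-0.002,0.26,0.113,0,-0.001,0,0]]'
python3 - <<'E'
from h import *
import pickle
o=robot.get_obs();print(heading(o)[0],o['position'],o['q'])
for z in (.28,.235): print(plan(o,(.578,.2532,z),1.433))
im=vision.camera("wrist"); cv2.imwrite("pics/d1.png",im)
E
```

```text
time: 3.45
position: [0.5797, 0.2528, 0.2927]
tool_rot: [-0.705, 0.048, -0.05, 0.706]
ft_force: [0.2, -0.4, -0.4]
grip_width: 0.0434
1.431052583031785 [0.5797073  0.25280226 0.29271293] [ 2.34991387e-01  4.52229479e-01  1.30003500e+00 -3.77729271e-04
  1.38621246e+00 -1.19599124e+00]
[-0.0036  0.0254  0.0003 -0.0003 -0.0006  0.001 ]
[-0.0038  0.1154  0.0002 -0.0003 -0.0006  0.001 ]
```

View pics/d1.png

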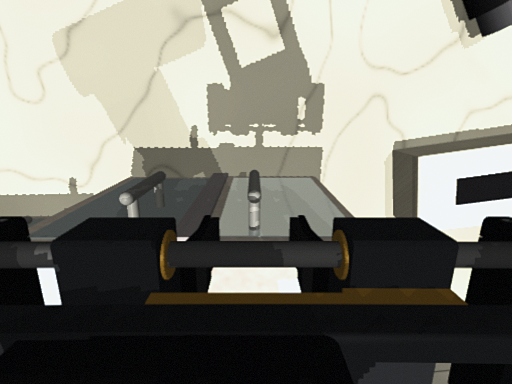

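```bash
python3 -m crank '[[-0.003,0.05,0,0,0,0,0],[-0.003,0.1,0,0,0,0,0],[-0.003,0.115,0,0,0,0,0],[-0.003,0.115,0,0,0,0,0],[-0.003,0.115,0,0,0,0,-1],[-0.003,0.115,0,0,0,0,-1],[-0.003,0.115,0,0,0,0,-1],[-0.003,0.115,0,0,0,0,-1]]' 45
python3 - <<'E'
from h import *
import pickle
o=robot.get_obs();print(heading(o)[0],o['position'],o['q'],o['grip_width'],o['ft_force'])
im=vision.camera("wrist"); cv2.imwrite("pics/e1.png",im)
E
```

```text
time: 4.5
position: [0.5768, 0.2542, 0.2332]
tool_rot: [-0.705, 0.048, -0.049, 0.705]
ft_force: [-0.3, -0.4, -0.6]
grip_width: 0.0112
1.433456922008635 [0.576833   0.2542387  0.23323212] [ 2.38126208e-01  5.01753432e-01  1.38163701e+00 -2.72119862e-07
  1.25792542e+00 -1.19533062e+00] 0.01116293168481239 [-0.30383728 -0.36382783 -0.59848169]
```

View pics/e1.png

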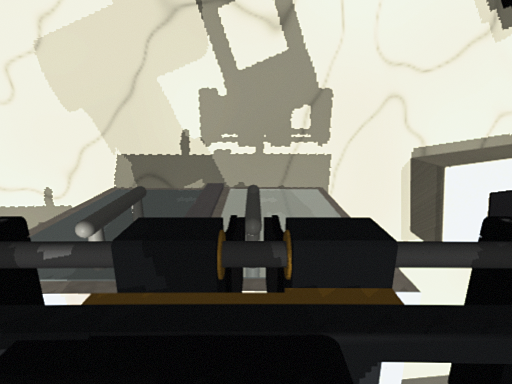

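```bash
cat > arc.py <<'E'
import numpy as np,sys
hx,hz,s=map(float,sys.argv[1:4])
for t in map(float,sys.argv[4:]):
    a=s*t; px=hx-(np.cos(a)*hx+np.sin(a)*hz); pz=hz-(-np.sin(a)*hx+np.cos(a)*hz)
    print(t,np.round([px/.5,pz/.5,a/np.pi],4))
E
python3 arc.py .05 .105 1 .03 .08 .14 .2 .27 .34 .42 .5
```

```text
0.03 [-0.0063  0.0031  0.0095]
0.08 [-0.0165  0.0087  0.0255]
0.14 [-0.0283  0.016   0.0446]
0.2 [-0.0397  0.0241  0.0637]
0.27 [-0.0524  0.0343  0.0859]
0.34 [-0.0643  0.0454  0.1082]
0.42 [-0.0769  0.059   0.1337]
0.5 [-0.0884  0.0737  0.1592]
```

```bash
python3 -m crank '[[-0.0063,0,0.0031,0,0.0095,0,-1],[-0.0165,0,0.0087,0,0.0255,0,-1],[-0.0283,0,0.016,0,0.0446,0,-1],[-0.0397,0,0.0241,0,0.0637,0,-1],[-0.0397,0,0.0241,0,0.0637,0,-1]]' 45
python3 - <<'E'
from h import *
o=robot.get_obs();print(heading(o)[0],o['position'],o['q'],o['grip_width'],o['ft_force'],o['moment'])
im=vision.camera("wrist"); cv2.imwrite("pics/f1.png",im)
E
```

```text
time: 5.18
position: [0.5582, 0.2692, 0.233]
tool_rot: [0.697, -0.119, 0.118, -0.697]
ft_force: [-0.7, 0.4, 0.3]
grip_width: 0.0005
1.2340442763293653 [0.55823754 0.26922616 0.23302319] [ 2.69251364e-01  4.87048308e-01  1.40916901e+00  9.45433527e-05
  1.24573470e+00 -9.64823100e-01] 0.00045432243855016196 [-0.6595846   0.40297185  0.29065087] [ 0.03394595 -0.17870458  0.00912641]
```

View pics/f1.png

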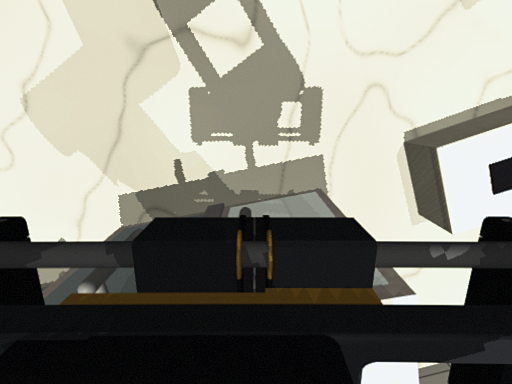

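```bash
python3 - <<'E'
from h import *
im=vision.camera("side"); cv2.imwrite("pics/f2.png",cv2.resize(im[40:230,180:400],None,fx=3.5,fy=3.15,interpolation=cv2.INTER_CUBIC)); cv2.imwrite("pics/f2full.png",im)
im=cv2.imread("pics/f1.png")[150:320,60:440]; cv2.imwrite("pics/f1z.png",cv2.resize(im,None,fx=2.1,fy=2.1,interpolation=cv2.INTER_CUBIC))
E
```

```text
(no output)
```

View pics/f2.png

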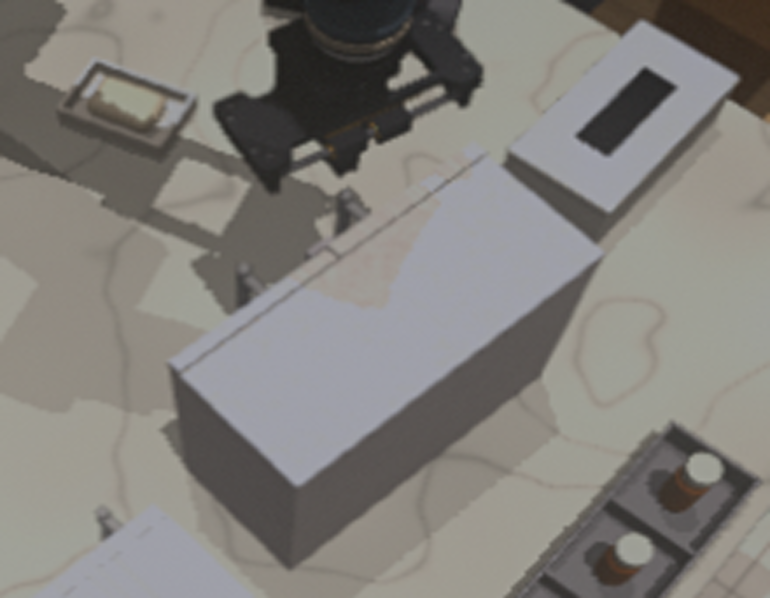

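View pics/f1z.png

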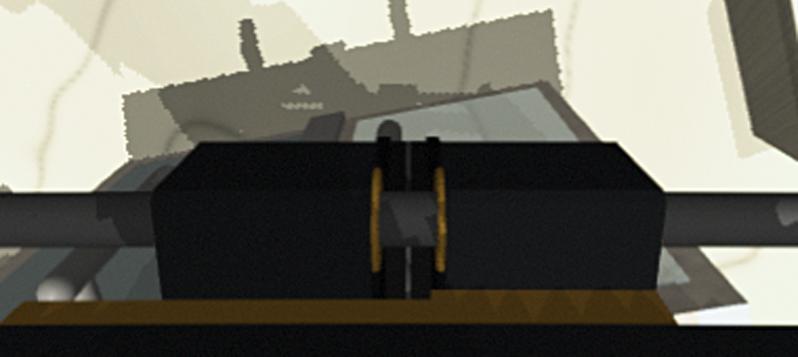

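```bash
python3 - <<'E'
from h import *
o=robot.get_obs();print(o['position'],heading(o)[0])
print(plan(o,(.5785,.2535,.31),-.138)); print(plan(o,(.5785,.2535,.256),-.138))
E
```

```text
[0.55882836 0.26885121 0.23306948] 1.2339859940584255
[ 4.730e-02 -1.539e-01 -1.600e-02 -0.000e+00  4.367e-01  1.000e-04]
[ 4.730e-02 -4.590e-02 -1.600e-02 -0.000e+00  4.367e-01  1.000e-04]
```

```bash
python3 -m crank '[[0,-0.08,0,0,0.05,0,-0.4],[0.01,-0.154,-0.004,0,0.1,0,-0.4],[0.02,-0.154,-0.008,0,0.155,0,-0.4],[0.03,-0.154,-0.012,0,0.21,0,-0.4],[0.04,-0.154,-0.016,0,0.265,0,-0.4],[0.0473,-0.154,-0.016,0,0.32,0,-0.4],[0.0473,-0.154,-0.016,0,0.375,0,-0.4],[0.0473,-0.154,-0.016,0,0.4367,0,-0.4],[0.0473,-0.154,-0.016,0,0.4367,0,-0.4],[0.0473,-0.154,-0.016,0,0.4367,0,-0.4]]' 45
python3 - <<'E'
from h import *
import pickle
o=robot.get_obs();print(o['position'],heading(o)[0],o['q'])
print(plan(o,(.5785,.2535,.256),-.138))
im=vision.camera("wrist"); cv2.imwrite("pics/g1.png",im);pickle.dump(o,open("g1.pkl","wb"))
E
```

```text
time: 6.52
position: [0.5785, 0.2533, 0.31]
tool_rot: [0.465, -0.533, 0.533, -0.465]
ft_force: [-0.2, 0.5, 0.1]
grip_width: 0.0259
[0.57854697 0.25332274 0.31002122] -0.1361526784543158 [ 2.36071740e-01  4.39741704e-01  1.27410220e+00 -5.21260676e-05
  1.42774613e+00  3.72231850e-01]
[-3.00e-04  1.08e-01 -1.00e-04 -0.00e+00  6.00e-04  0.00e+00]
```

View pics/g1.png

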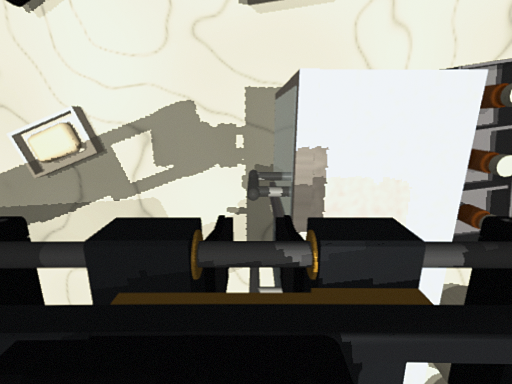

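```bash
python3 - <<'E'
from h import *
import pickle
o=pickle.load(open("g1.pkl","rb"))
im=cv2.imread("pics/g1.png")[160:300,180:340]; cv2.imwrite("pics/g1z.png",cv2.resize(im,None,fx=4,fy=4,interpolation=cv2.INTER_CUBIC))
print(proj("wrist",np.array([.578,.2534,.251]),o),proj("wrist",np.array([.564,.1448,.251]),o),proj("wrist",o["position"]-[0,0,.014],o))
E
```

```text
[253.35889385 195.15400625] [254.2166656  299.81406486] [253.97141806 211.88459524]
```

View pics/g1z.png

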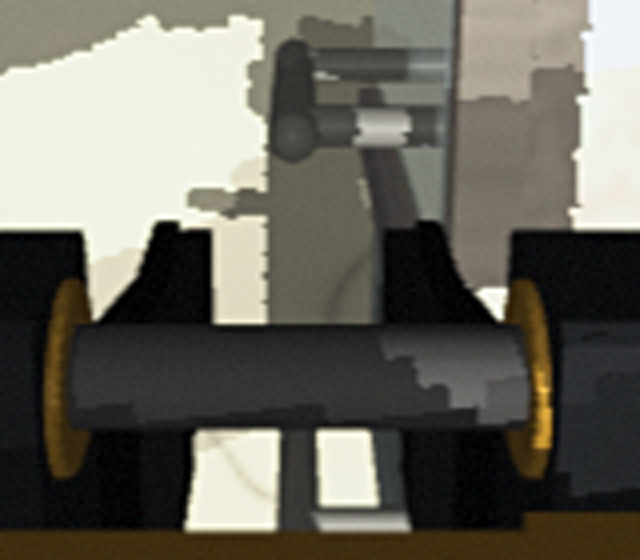

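```bash
python3 -m crank '[[0,0.06,0,0,0,0,-0.4],[0,0.1,0,0,0,0,-0.4],[0,0.107,0,0,0,0,-0.4],[0,0.107,0,0,0,0,-0.4]]' 30
python3 - <<'E'
from h import *
o=robot.get_obs();print(o['position'],heading(o)[0],o['ft_force'])
E
python3 -m crank '[[0,0,0,0,0,0,-1],[0,0,0,0,0,0,-1],[0,0,0,0,0,0,-1]]' 30
python3 - <<'E'
from h import *
o=robot.get_obs();print(o['position'],heading(o)[0],o['ft_force'],o['moment'])
im=vision.camera("wrist"); im=im[150:300,140:360]; cv2.imwrite("pics/h1.png",cv2.resize(im,None,fx=3.5,fy=3.5,interpolation=cv2.INTER_CUBIC))
E
```

```text
time: 7.08
position: [0.5788, 0.2535, 0.257]
tool_rot: [0.464, -0.533, 0.533, -0.465]
ft_force: [0.4, 0.6, 0.2]
grip_width: 0.0261
[0.5788159  0.2535461  0.25696176] -0.13800601447710423 [0.4074504  0.63626998 0.1910483 ]
time: 7.45
position: [0.5787, 0.2535, 0.2571]
tool_rot: [0.464, -0.533, 0.534, -0.464]
ft_force: [-0.5, 0.7, 0.6]
grip_width: 0.0046
[0.5786655  0.25350783 0.25708408] -0.1386158607287167 [-0.47818565  0.66312738  0.61663603] [-0.04036814 -0.10638715 -0.00744396]
```

View pics/h1.png

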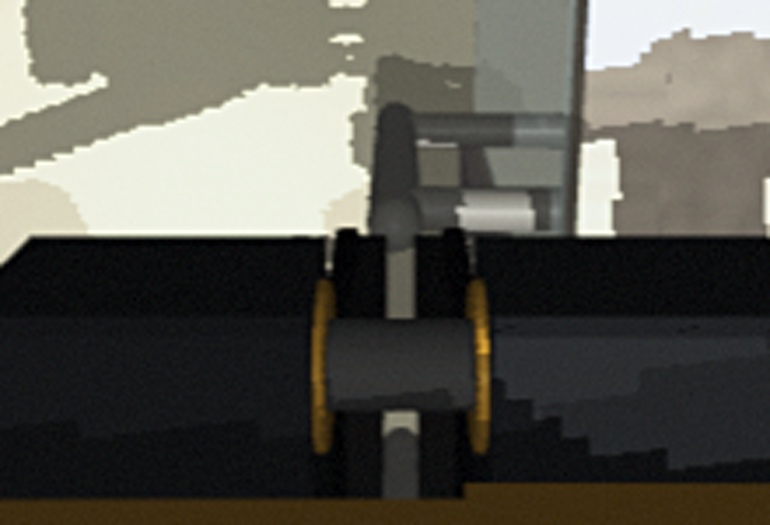

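```bash
python3 -m crank '[[0,0,0,0,0,0,-1],[0,0,0,0,0,0,-1]]' 30
python3 - <<'E'
from h import *
o=robot.get_obs();print(o['position'],heading(o)[0],o['ft_force'],o['grip_width'])
for z in (.251,.247,.245): print(z,proj("wrist",np.array([.578,.2534,z]),o))
print(proj("wrist",o["position"]-[0,0,.014],o))
im=vision.camera("wrist"); im=im[190:300,200:310]; cv2.imwrite("pics/h2.png",cv2.resize(im,None,fx=5,fy=5,interpolation=cv2.INTER_CUBIC))
E
```

```text
time: 7.75
position: [0.5784, 0.2535, 0.2566]
tool_rot: [0.464, -0.533, 0.533, -0.464]
ft_force: [0.2, 0.4, 0.4]
grip_width: 0.0003
[0.57843733 0.2534567  0.25655179] -0.13867011555566414 [0.2101276  0.37657276 0.44292503] 0.00031981511226257563
0.251 [253.3828313  215.97978416]
0.247 [253.39373345 214.07134676]
0.245 [253.39903192 213.14380075]
[253.97206229 211.88513276]
```

View pics/h2.png

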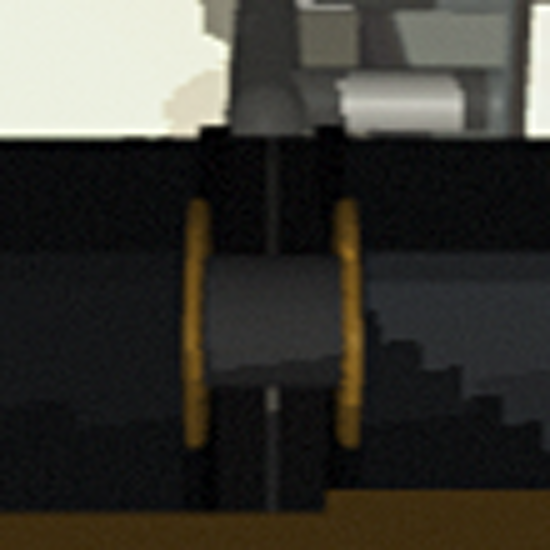

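```bash
python3 - <<'E'
from h import *
o=robot.get_obs()
m=heading(o)[1]
for w in (0,.0095,-.0095):
  print(w,[(t,proj("wrist",o["position"]+m@np.array([-w,t,.004]),o).round(1)) for t in (-.03,-.01,0,.007,.014)])
E
```

```text
0 [(-0.03, array([260.7, 236.6])), (-0.01, array([260., 224.])), (0, array([259.7, 218.6])), (0.007, array([259.5, 215.1])), (0.014, array([259.3, 211.9]))]
0.0095 [(-0.03, array([260.8, 221.8])), (-0.01, array([260.1, 210.5])), (0, array([259.7, 205.7])), (0.007, array([259.6, 202.7])), (0.014, array([259.4, 199.8]))]
-0.0095 [(-0.03, array([260.6, 251.1])), (-0.01, array([259.9, 237.1])), (0, array([259.6, 231.2])), (0.007, array([259.4, 227.3])), (0.014, array([259.2, 223.7]))]
```

```bash
python3 -m crank '[[0,-0.1,0,0,0,0,-0.4],[0,-0.2,0,0,0,0,-0.4],[0,-0.26,0,0,0,0,-0.4],[0,-0.26,0,0,0,0,-0.4],[0,-0.26,0,0,0,0,-0.4]]' 30
python3 - <<'E'
from h import *
o=robot.get_obs();print(o['position'],heading(o)[0],o['ft_force'],o['grip_width'])
print(proj("scene",o["position"]),proj("side",o["position"]),proj("scene",o["position"]-[0,0,.014]),proj("side",o["position"]-[0,0,.014]))
im=vision.camera("scene"); cv2.imwrite("pics/i1.png",cv2.resize(im[20:160,240:400],None,fx=4,fy=4,interpolation=cv2.INTER_CUBIC))
im=vision.camera("side");cv2.imwrite("pics/i2.png",cv2.resize(im[20:160,200:360],None,fx=4,fy=4,interpolation=cv2.INTER_CUBIC))
E
```

```text
time: 8.43
position: [0.5777, 0.2533, 0.385]
tool_rot: [-0.465, 0.534, -0.533, 0.463]
ft_force: [0.1, -0.3, -0.6]
grip_width: 0.0257
[0.57765692 0.25325218 0.38502315] -0.1387150840902212 [ 0.13066761 -0.25073878 -0.5926893 ] 0.02569475587118236
[354.48071102  97.62251651] [282.02521307  71.61605141] [353.80515388 102.04638035] [281.6476002   75.05382992]
```

View pics/i1.png

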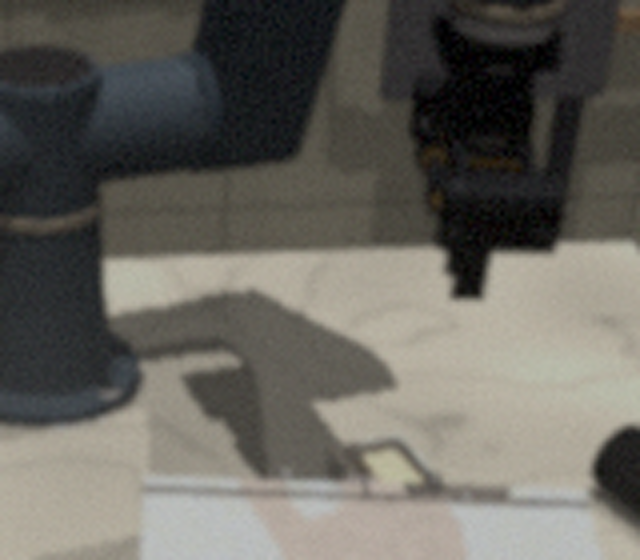

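View pics/i2.png

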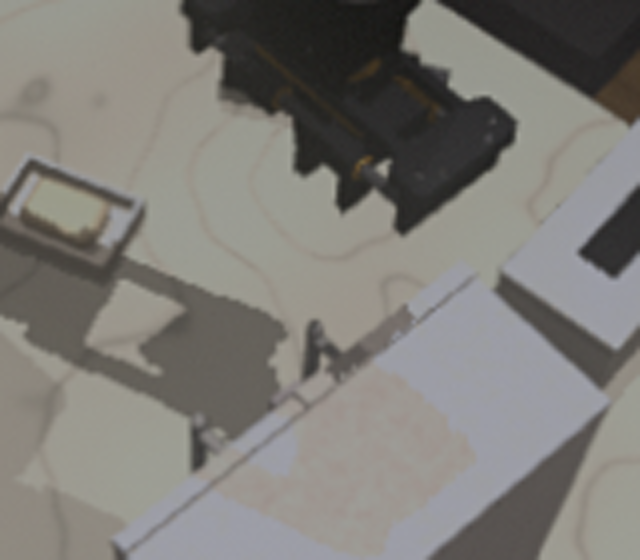

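```bash
python3 - <<'E'
from h import *
p,e=tri([ray("side",(287,73)),ray("scene",(356.8,94.3))]);print(p,e)
o=robot.get_obs(); print(R.from_quat(o["tool_rot"]).inv().apply(p-o["position"]))
im=vision.camera("wrist"); cv2.imwrite("pics/j1.png",im)
E
```

```text
[0.59648122 0.24940093 0.40423453] [np.float64(0.002933037923388343), np.float64(0.0029330379233883995)]
[ 0.00113992 -0.02003932  0.01924518]
```

View pics/j1.png

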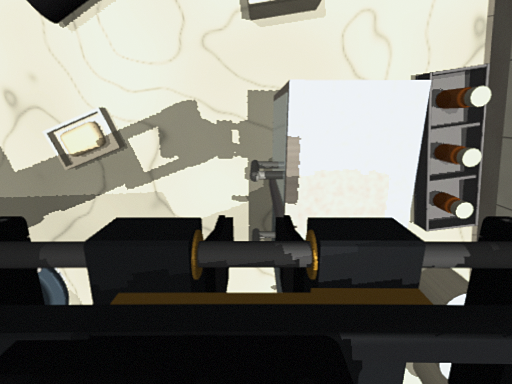

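```bash
python3 - <<'E'
from h import *
o=robot.get_obs()
for z in (.29,.199): print(plan(o,(.578,.2534,z),1.433))
E
```

```text
[-0.0007  0.1888  0.0014  0.0013 -0.5003 -0.0006]
[-0.001   0.3708  0.0021  0.0013 -0.5003 -0.0006]
```

```bash
python3 -m crank '[[0,0.05,0,0,-0.055,0,0],[0,0.1,0,0,-0.11,0,0],[0,0.15,0,0,-0.165,0,0],[0,0.17,0,0,-0.22,0,0],[0,0.18,0,0,-0.275,0,0],[0,0.185,0,0,-0.33,0,0],[0,0.188,0,0,-0.385,0,0],[0,0.188,0,0,-0.44,0,0],[0,0.188,0,0,-0.5,0,0],[0,0.188,0,0,-0.5,0,0]]' 45
python3 -m crank '[[0,0.06,0,0,0,0,0],[0,0.12,0,0,0,0,0],[0,0.15,0,0,0,0,0],[0,0.182,0,0,0,0,0],[0,0.182,0,0,0,0,0]]' 45
python3 - <<'E'
from h import *
o=robot.get_obs();print(o['position'],heading(o)[0],o['ft_force'],o['grip_width'])
im=vision.camera("wrist"); cv2.imwrite("pics/k1.png",im)
E
```

```text
time: 9.82
position: [0.5779, 0.2533, 0.2913]
tool_rot: [0.706, -0.051, 0.049, -0.705]
ft_force: [0.4, 0.3, 0.4]
grip_width: 0.0433
time: 10.45
position: [0.5778, 0.2533, 0.2004]
tool_rot: [0.706, -0.05, 0.048, -0.705]
ft_force: [-0.6, -0.3, -0.0]
grip_width: 0.0434
[0.57782073 0.2532754  0.20040506] 1.4313272408062294 [-0.60980187 -0.27332745 -0.02542431] 0.043407389251020514
```

View pics/k1.png

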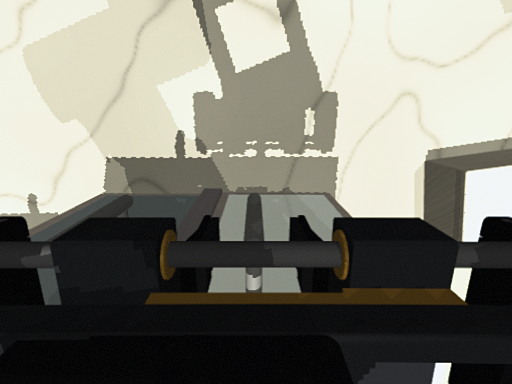

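```bash
python3 -m crank '[[0,0,0,0,0,0,-1],[0,0,0,0,0,0,-1],[0,0,0,0,0,0,-1],[0,0,0,0,0,0,-1],[0,0,0,0,0,0,-1],[0,0,0,0,0,0,-1]]' 45
python3 -m crank '[[0,0,0,0,0,0,-1]]' 45
python3 - <<'E'
from h import *
im=vision.camera("wrist"); cv2.imwrite("pics/k2.png",im)
E
```

```text
time: 11.25
position: [0.5783, 0.2531, 0.2018]
tool_rot: [0.706, -0.049, 0.049, -0.705]
ft_force: [-0.5, -2.0, 2.6]
grip_width: 0.0108
time: 11.38
position: [0.5783, 0.2531, 0.2018]
tool_rot: [0.706, -0.049, 0.049, -0.705]
ft_force: [-1.8, -2.3, 4.1]
grip_width: 0.0106
```

View pics/k2.png

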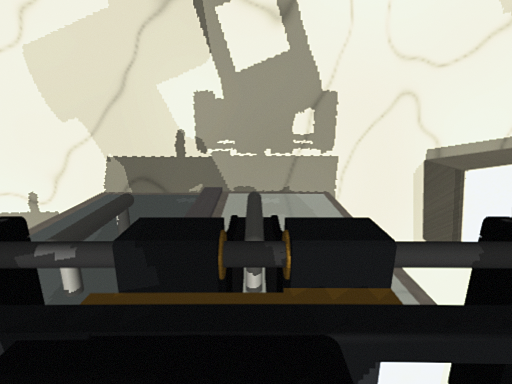

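```bash
python3 -m crank '[[0,0,0,0,0,0,-0.4],[0,0,0,0,0,0,-0.4],[0,0,0,0,0,0,-0.4],[0,0.02,0,0,0,0,-0.4],[0,0.03,0,0,0,0,-0.4],[0,0.03,0,0,0,0,-0.4]]' 45
python3 - <<'E'
from h import *
o=robot.get_obs();print(o['position'],heading(o)[0],o['ft_force'],o['grip_width'])
im=vision.camera("wrist"); cv2.imwrite("pics/l1.png",cv2.resize(im[150:310,120:390],None,fx=2.9,fy=2.9,interpolation=cv2.INTER_CUBIC))
im=vision.camera("side"); cv2.imwrite("pics/l2.png",cv2.resize(im[20:190,200:380],None,fx=3.5,fy=3.5,interpolation=cv2.INTER_CUBIC))
E
```

```text
time: 12.18
position: [0.5778, 0.2533, 0.1855]
tool_rot: [0.706, -0.05, 0.048, -0.705]
ft_force: [-0.3, -0.0, -0.9]
grip_width: 0.0259
[0.57783096 0.25332651 0.18552021] 1.4320784061992433 [-0.26075264 -0.03370263 -0.91574314] 0.025941691719664005
```

View pics/l1.png

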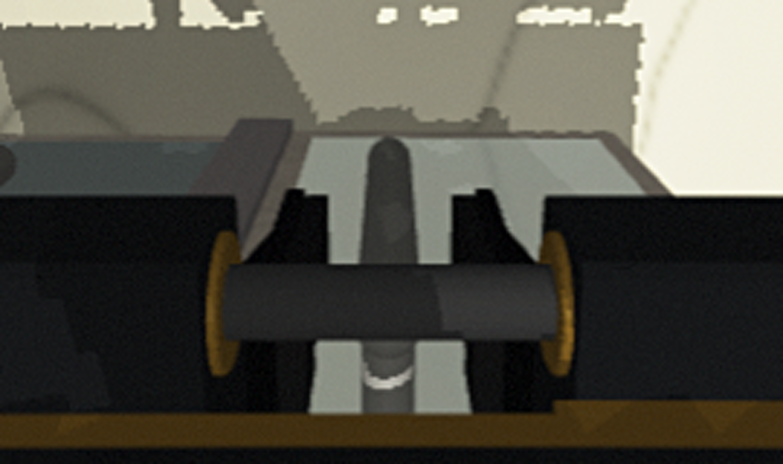

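View pics/l2.png

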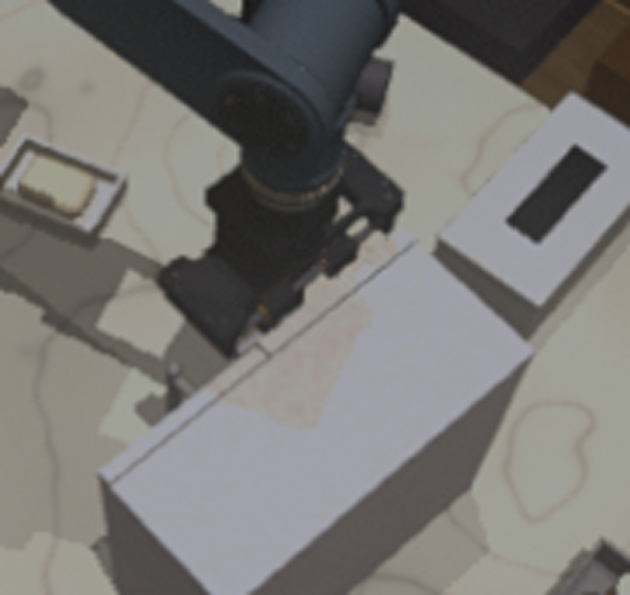

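```bash
python3 -m crank '[[0,0,0,0,0,0,-1],[0,0,0,0,0,0,-1],[0,0,0,0,0,0,-1],[0,0,0,0,0,0,-1],[0,0,0,0,0,0,-1]]' 45
python3 -m crank '[[0,0,0,0,0,0,-1]]' 45
```

```text
time: 12.9
position: [0.5784, 0.2532, 0.1868]
tool_rot: [0.706, -0.049, 0.049, -0.705]
ft_force: [-0.7, -1.7, 1.9]
grip_width: 0.0109
time: 13.02
position: [0.5784, 0.2532, 0.1868]
tool_rot: [0.706, -0.049, 0.049, -0.705]
ft_force: [-1.9, -2.9, 3.4]
grip_width: 0.0108
```

```bash
python3 -m crank '[[-0.0063,0,0.0031,0,0.0095,0,-1],[-0.0165,0,0.0087,0,0.0255,0,-1],[-0.0283,0,0.016,0,0.0446,0,-1],[-0.0283,0,0.016,0,0.0446,0,-1]]' 55
python3 - <<'E'
from h import *
o=robot.get_obs();print(o['position'],heading(o)[0],o['ft_force'],o['grip_width'],o['moment'])
im=vision.camera("wrist"); cv2.imwrite("pics/m1.png",im)
E
```

```text
time: 13.52
position: [0.5651, 0.2634, 0.1868]
tool_rot: [0.7, -0.098, 0.098, -0.7]
ft_force: [-1.4, -2.4, 3.4]
grip_width: 0.0101
[0.56508685 0.26339316 0.18678444] 1.2921793018998486 [-1.36267695 -2.39676069  3.43407592] 0.010080622908512424 [-0.26331095  0.02857742 -0.06233534]
```

View pics/m1.png

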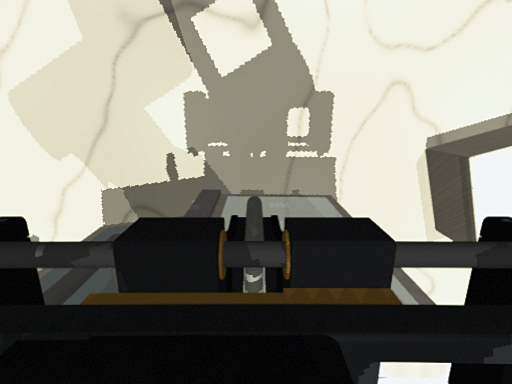

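```bash
python3 arc.py .05 .105 1 .08 .16 .24 .32 .4 .48 .56 .64 .72 .8
```

```text
0.08 [-0.0165  0.0087  0.0255]
0.16 [-0.0322  0.0186  0.0509]
0.24 [-0.0471  0.0298  0.0764]
0.32 [-0.061   0.0421  0.1019]
0.4 [-0.0739  0.0555  0.1273]
0.48 [-0.0857  0.0699  0.1528]
0.56 [-0.0963  0.0852  0.1783]
0.64 [-0.1056  0.1013  0.2037]
0.72 [-0.1137  0.1181  0.2292]
0.8 [-0.1203  0.1354  0.2546]
```

```bash
python3 -m crank '[[-0.0165,0,0.0087,0,0.0255,0,-1],[-0.0322,0,0.0186,0,0.0509,0,-1],[-0.0471,0,0.0298,0,0.0764,0,-1],[-0.061,0,0.0421,0,0.1019,0,-1],[-0.0739,0,0.0555,0,0.1273,0,-1],[-0.0857,0,0.0699,0,0.1528,0,-1],[-0.0963,0,0.0852,0,0.1783,0,-1],[-0.1056,0,0.1013,0,0.2037,0,-1],[-0.1137,0,0.1181,0,0.2292,0,-1],[-0.1203,0,0.1354,0,0.2546,0,-1]]' 55
python3 - <<'E'
from h import *
o=robot.get_obs();print(o['position'],heading(o)[0],o['ft_force'],o['grip_width'],o['moment'],o['q'])
im=vision.camera("wrist"); cv2.imwrite("pics/n1.png",im)
E
```

```text
time: 14.82
position: [0.5262, 0.3453, 0.1868]
tool_rot: [0.606, -0.364, 0.364, -0.606]
ft_force: [-0.7, -1.5, 3.6]
grip_width: 0.0104
[0.5261738  0.34531507 0.18678134] 0.4900954705266139 [-0.71750488 -1.52060535  3.62255619] 0.010409850174577556 [-0.33413769 -0.06251505 -0.09737357] [ 4.03433822e-01  5.48437993e-01  1.43536372e+00  9.31232016e-05
  1.15788672e+00 -8.66990169e-02]
```

View pics/n1.png

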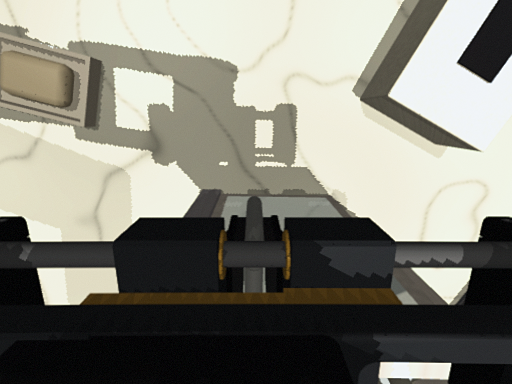

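```bash
python3 - <<'E'
from h import *
for z in (.0,.08):
  for c in ((440,240),(573,95),(540,305)): print(z,onz("side",(200+c[0]/3.5,20+c[1]/3.5),z).round(3))
E
python3 arc.py .05 .105 1 .08 .16 .24 .32 .4 .48 .56 .6 .63
```

```text
0.0 [0.583 0.537 0.   ]
0.0 [0.582 0.783 0.   ]
0.0 [0.705 0.542 0.   ]
0.08 [0.605 0.485 0.08 ]
0.08 [0.604 0.714 0.08 ]
0.08 [0.719 0.489 0.08 ]
0.08 [-0.0165  0.0087  0.0255]
0.16 [-0.0322  0.0186  0.0509]
0.24 [-0.0471  0.0298  0.0764]
0.32 [-0.061   0.0421  0.1019]
0.4 [-0.0739  0.0555  0.1273]
0.48 [-0.0857  0.0699  0.1528]
0.56 [-0.0963  0.0852  0.1783]
0.6 [-0.1011  0.0931  0.191 ]
0.63 [-0.1045  0.0992  0.2005]
```

Box is clear (y > 0.48).

```bash
python3 -m crank '[[-0.0165,0,0.0087,0,0.0255,0,-1],[-0.0322,0,0.0186,0,0.0509,0,-1],[-0.0471,0,0.0298,0,0.0764,0,-1],[-0.061,0,0.0421,0,0.1019,0,-1],[-0.0739,0,0.0555,0,0.1273,0,-1],[-0.0857,0,0.0699,0,0.1528,0,-1],[-0.0963,0,0.0852,0,0.1783,0,-1],[-0.1011,0,0.0931,0,0.191,0,-1],[-0.1045,0,0.0992,0,0.2005,0,-1],[-0.1045,0,0.0992,0,0.2005,0,-1]]' 55
python3 -m crank '[[0,0,0,0,0,0,-0.5],[0,0,0,0,0,0,-0.4],[0,0,0,0,0,0,-0.4],[0,-0.1,0,0,0,0,-0.4],[0,-0.2,0,0,0,0,-0.4],[0,-0.27,0,0,0,0,0],[0,-0.27,0,0,0,0,0]]' 45
python3 - <<'E'
from h import *
o=robot.get_obs();print(o['position'],heading(o)[0],o['ft_force'],o['grip_width'],o['q'])
im=vision.camera("side"); cv2.imwrite("pics/p2.png",im)
print(plan(o,(.5642,.1448,.31),-1.709),plan(o,(.45,.27,.31),-0.9))
E
```

```text
time: 16.12
position: [0.546, 0.4148, 0.1868]
tool_rot: [0.464, -0.533, 0.533, -0.465]
ft_force: [0.1, -0.7, 2.8]
grip_width: 0.011
time: 17.0
position: [0.5469, 0.4155, 0.3256]
tool_rot: [0.462, -0.533, 0.534, -0.467]
ft_force: [0.2, -0.5, 0.3]
grip_width: 0.0383
[0.5469122  0.41550081 0.3256087 ] -0.13742188958802848 [ 0.17491639 -0.54041688  0.321345  ] 0.03829464254003399 [4.87259819e-01 5.14659486e-01 1.10467577e+00 2.34583311e-04
 1.51412371e+00 6.24653394e-01]
[ 5.317e-01  2.930e-02  1.082e-01 -4.000e-04  5.003e-01 -2.900e-03] [ 0.315   0.0287 -0.1523 -0.0014  0.2427 -0.0023]
```

View pics/p2.png

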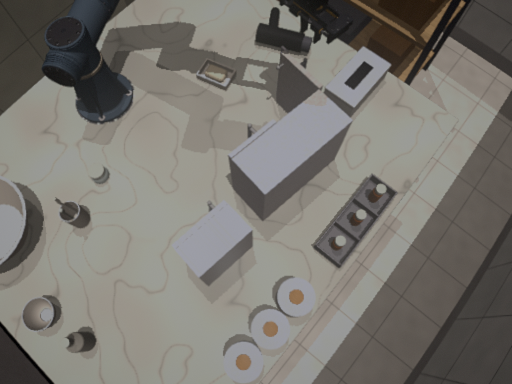

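```bash
python3 -m crank '[[0.06,0,0.012,0,0.055,0,0],[0.12,0,0.024,0,0.11,0,0],[0.18,0,0.036,0,0.165,0,0],[0.24,0.005,0.048,0,0.22,0,0],[0.3,0.01,0.06,0,0.275,0,0],[0.36,0.015,0.072,0,0.33,0,0],[0.42,0.02,0.084,0,0.385,0,0],[0.48,0.025,0.096,0,0.44,0,0],[0.532,0.029,0.108,0,0.5,0,0],[0.532,0.029,0.108,0,0.5,0,0]]' 45
python3 -m crank '[[0,0,0,0,0,0,0]]'
python3 - <<'E'
from h import *
import pickle
o=robot.get_obs();print(o['position'],heading(o)[0],o['ft_force'],o['grip_width'],o['q'])
im=vision.camera("wrist"); cv2.imwrite("pics/q1.png",im);pickle.dump(o,open("q1.pkl","wb"))
print(plan(o,(.5642,.1448,.1865),-1.709)); print(proj("wrist",np.array([.5642,.1448,.245]),o))
E
```

```text
time: 18.3
position: [0.5611, 0.1419, 0.3046]
tool_rot: [-0.048, -0.705, 0.706, 0.051]
ft_force: [0.1, -0.8, 0.4]
grip_width: 0.0435
time: 18.42
position: [0.5615, 0.144, 0.3057]
tool_rot: [0.047, 0.706, -0.705, -0.049]
ft_force: [-0.8, -0.1, 0.0]
grip_width: 0.0436
[0.56154322 0.14400036 0.30570996] -1.706887191575068 [-0.78523767 -0.10508096  0.04930466] 0.04358140785958088 [5.79390603e-02 3.63574419e-01 1.40984919e+00 7.52927477e-04
 1.37088037e+00 1.76467545e+00]
[-5.700e-03  2.384e-01 -2.300e-03  1.000e-04  7.000e-04  9.000e-04]
[252.71151941 191.7319089 ]
```

View pics/q1.png

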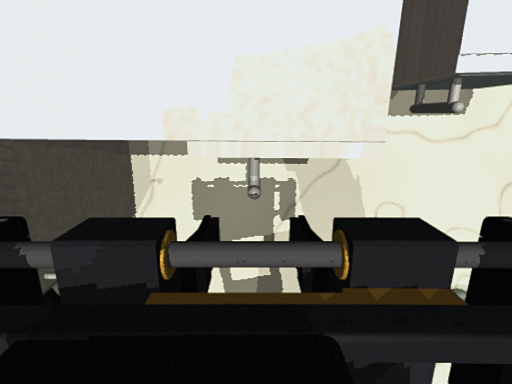

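```bash
python3 -m crank '[[-0.0057,0.06,-0.0005,0,0,0,0],[-0.0057,0.12,-0.0005,0,0,0,0],[-0.0057,0.17,-0.0005,0,0,0,0],[-0.0057,0.21,-0.0005,0,0,0,0],[-0.0057,0.238,-0.0005,0,0,0,0],[-0.0057,0.238,-0.0005,0,0,0,-0.4]]' 45
python3 -m crank '[[0,0,0,0,0,0,-1],[0,0,0,0,0,0,-1],[0,0,0,0,0,0,-1],[0,0,0,0,0,0,-1],[0,0,0,0,0,0,-1]]' 45
python3 -m crank '[[0,0,0,0,0,0,-1]]' 45
python3 - <<'E'
from h import *
o=robot.get_obs();print(o['position'],heading(o)[0],o['ft_force'],o['grip_width'],o['q'])
im=vision.camera("wrist"); cv2.imwrite("pics/r1.png",im)
E
python3 arc.py -.048 .105 -1 .03 .08 .15 .22 .3 .38 .46 .54 .62 .7 .8
```

```text
time: 19.23
position: [0.5643, 0.144, 0.187]
tool_rot: [-0.047, -0.705, 0.706, 0.049]
ft_force: [-0.1, -0.4, -0.4]
grip_width: 0.0391
time: 19.85
position: [0.5656, 0.1436, 0.1887]
tool_rot: [0.049, 0.706, -0.705, -0.048]
ft_force: [0.1, 1.9, 4.6]
grip_width: 0.011
time: 19.98
position: [0.5656, 0.1436, 0.1888]
tool_rot: [0.049, 0.706, -0.705, -0.048]
ft_force: [-0.3, 0.9, 5.0]
grip_width: 0.0108
[0.56557323 0.14364128 0.18875293] -1.7086135919501118 [-0.26254275  0.90997927  4.98151296] 0.010836005185472428 [5.71066469e-02 4.84832502e-01 1.55293212e+00 4.33533884e-04
 1.10258067e+00 1.76552519e+00]
0.03 [ 0.0063  0.003  -0.0095]
0.08 [ 0.0165  0.0083 -0.0255]
0.15 [ 0.0303  0.0167 -0.0477]
0.22 [ 0.0435  0.026  -0.07  ]
0.3 [ 0.0578  0.0377 -0.0955]
0.38 [ 0.071   0.0506 -0.121 ]
0.46 [ 0.0833  0.0644 -0.1464]
0.54 [ 0.0943  0.0792 -0.1719]
0.62 [ 0.1041  0.0949 -0.1974]
0.7 [ 0.1127  0.1112 -0.2228]
0.8 [ 0.1215  0.1326 -0.2546]
```

View pics/r1.png

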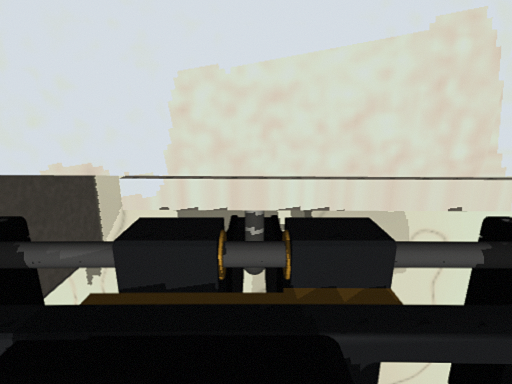

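Gripped. Open the right leaf.

```bash
python3 -m crank '[[0.0063,0,0.003,0,-0.0095,0,-1],[0.0165,0,0.0083,0,-0.0255,0,-1],[0.0303,0,0.0167,0,-0.0477,0,-1],[0.0435,0,0.026,0,-0.07,0,-1],[0.0578,0,0.0377,0,-0.0955,0,-1],[0.071,0,0.0506,0,-0.121,0,-1],[0.0833,0,0.0644,0,-0.1464,0,-1],[0.0943,0,0.0792,0,-0.1719,0,-1],[0.1041,0,0.0949,0,-0.1974,0,-1],[0.1127,0,0.1112,0,-0.2228,0,-1]]' 55
python3 - <<'E'
from h import *
o=robot.get_obs();print(o['position'],heading(o)[0],o['ft_force'],o['grip_width'],o['q'])
im=vision.camera("wrist"); cv2.imwrite("pics/s1.png",im)
E
python3 arc.py -.048 .105 -1 .08 .16 .24 .32 .4 .48 .56 .64 .72 .8 .87
```

```text
time: 21.28
position: [0.5009, 0.0968, 0.1887]
tool_rot: [-0.197, 0.68, -0.678, 0.197]
ft_force: [-2.5, 3.6, 7.5]
grip_width: 0.0103
[0.50092932 0.09680886 0.18870331] -1.0052441383619517 [-2.45064002  3.64838555  7.48798345] 0.010267860703988916 [-0.02945044  0.39009211  1.73016283  0.00185181  1.02194355  0.97482743]
0.08 [ 0.0165  0.0083 -0.0255]
0.16 [ 0.0322  0.018  -0.0509]
0.24 [ 0.0472  0.0288 -0.0764]
0.32 [ 0.0612  0.0409 -0.1019]
0.4 [ 0.0742  0.054  -0.1273]
0.48 [ 0.0861  0.0681 -0.1528]
0.56 [ 0.0969  0.0831 -0.1783]
0.64 [ 0.1064  0.0989 -0.2037]
0.72 [ 0.1146  0.1154 -0.2292]
0.8 [ 0.1215  0.1326 -0.2546]
0.87 [ 0.1264  0.148  -0.2769]
```

View pics/s1.png

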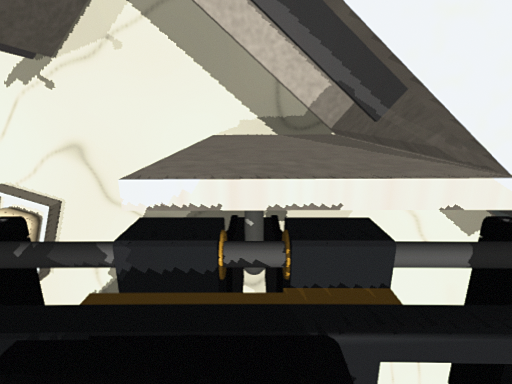

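```bash
python3 -m crank '[[0.0165,0,0.0083,0,-0.0255,0,-1],[0.0322,0,0.018,0,-0.0509,0,-1],[0.0472,0,0.0288,0,-0.0764,0,-1],[0.0612,0,0.0409,0,-0.1019,0,-1],[0.0742,0,0.054,0,-0.1273,0,-1],[0.0861,0,0.0681,0,-0.1528,0,-1],[0.0969,0,0.0831,0,-0.1783,0,-1],[0.1064,0,0.0989,0,-0.2037,0,-1],[0.1146,0,0.1154,0,-0.2292,0,-1],[0.1215,0,0.1326,0,-0.2546,0,-1]]' 55
python3 - <<'E'
from h import *
o=robot.get_obs();print(o['position'],heading(o)[0],o['ft_force'],o['grip_width'],o['q'])
E
```

```text
time: 22.58
position: [0.4845, 0.0076, 0.1887]
tool_rot: [-0.447, 0.549, -0.548, 0.446]
ft_force: [-2.6, 2.5, 8.9]
grip_width: 0.0106
[0.48454399 0.00756873 0.18868454] -0.2046173828272834 [-2.62247076  2.50501872  8.93997255] 0.010640899187686705 [-2.15272193e-01  3.57534882e-01  1.78863033e+00 -3.66845477e-04
  9.97208138e-01 -1.04557254e-02]
```

Another 0.07 rad, then release and lift.

```bash
python3 -m crank '[[0.0144,0,0.0072,0,-0.0223,0,-1],[0.0144,0,0.0072,0,-0.0223,0,-1]]' 55
python3 -m crank '[[0,0,0,0,0,0,-0.5],[0,0,0,0,0,0,-0.4],[0,0,0,0,0,0,-0.4],[0,-0.1,0,0,0,0,-0.4],[0,-0.2,0,0,0,0,-0.4],[0,-0.3,0,0,0,0,-0.4],[0,-0.38,0,0,0,0,-0.4],[0,-0.38,0,0,0,0,-0.4]]' 45
python3 - <<'E'
from h import *
o=robot.get_obs();print(o['position'],heading(o)[0],o['ft_force'],o['grip_width'],o['q'])
im=vision.camera("side"); cv2.imwrite("pics/t2.png",im)
im=vision.camera("scene"); cv2.imwrite("pics/t1.png",im)
E
```

```text
time: 22.82
position: [0.4869, -0.001, 0.1887]
tool_rot: [-0.465, 0.533, -0.533, 0.464]
ft_force: [-2.8, -1.3, 8.8]
grip_width: 0.0105
time: 23.82
position: [0.4896, -0.0006, 0.3813]
tool_rot: [0.463, -0.531, 0.536, -0.466]
ft_force: [0.1, 0.4, -0.1]
grip_width: 0.0261
[ 0.4896049  -0.00057217  0.38131853] -0.1383956810481305 [ 0.07989289  0.35933977 -0.06286929] 0.026059170280776003 [-2.29794402e-01  1.59374514e-01  1.49388826e+00 -1.11106556e-04
  1.48045398e+00 -9.13858862e-02]
```

View pics/t2.png

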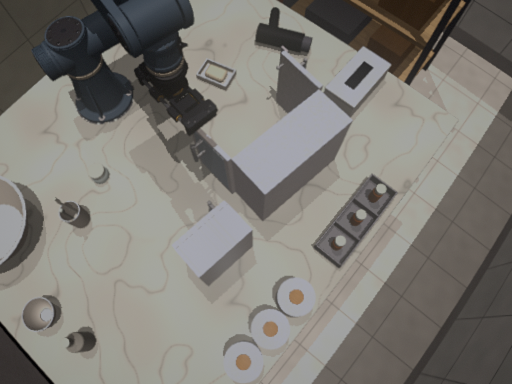

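View pics/t1.png

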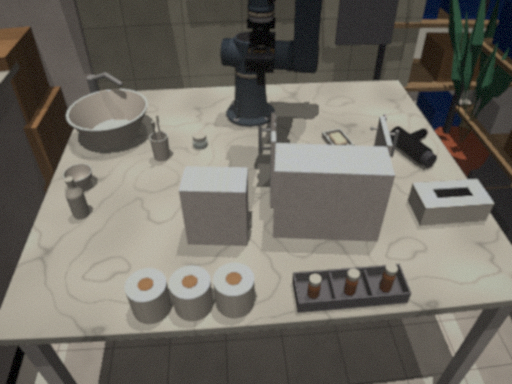

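```bash
python3 - <<'E'
import cv2
im=cv2.imread("pics/t2.png")[40:220,170:370]; cv2.imwrite("pics/t2z.png",cv2.resize(im,None,fx=3.3,fy=3.3,interpolation=cv2.INTER_CUBIC))
E
```

```text
(no output)
```

View pics/t2z.png

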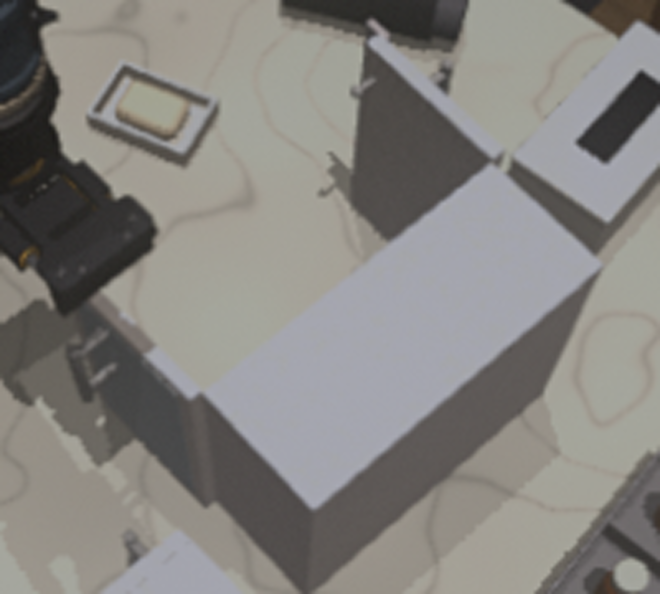

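```bash
python3 - <<'E'
from h import *
P=lambda x,y:onz("side",(170+x/3.3,40+y/3.3),.265)
# inner top edges: left (366,42)->(495,162); right outer (85,318?)->(192,396); inner (110,300)->(203,392)
def a(p,q): d=P(*p)-P(*q); return np.arctan2(d[1],d[0])
c=P(205,392)-P(490,165); front=np.arctan2(c[1],c[0])   # R<-L along front
print("front",front)
L=a((366,42),(495,162)); Rr=a((110,303),(203,392)); 
c2=P(313,508)-P(600,265); print("back",np.arctan2(c2[1],c2[0]))
print("left", (front-L)%(2*np.pi), "right",(Rr-(front+np.pi))%(2*np.pi))
E
```

```text
front -1.7108390652421182
back -1.7117868186146947
left 1.5945110301415086 right 1.616666839870757
```

```bash
python3 -c "
from rig import robot
print(robot.hand_in())"
```

```text
the job is handed in; nothing more can be done
None
```

Both doors are open, the left one first and then the right. I gripped each by its upright bar and swung it about its hinge. After letting go I lifted clear, and handed the job in shortly after 24 s of the 48 s.

**Last checks:**
- From the side camera, the left leaf measured about 1.59 rad and the right about 1.62 rad, both nearly square. From how far the gripper turned with them, both come to about 1.57 rad. The gap is within what I can read off the picture.
- The gripper was about 0.12 m above the leaf tops, and the force reading was near zero.
- The highest wrist force I read was about 10 N, while pulling the right door. I only read it between moves, so brief peaks could have been missed.

**What failed or disagreed:**
- My first two grasps on the left bar closed above it and held nothing. The side and scene cameras put the fingertips about 20 mm behind the TCP, not 14 mm ahead as stated, and the wrist picture pointed the same way. I lowered the TCP by about that much, and the grips held.
- The left door stayed shut through those misses, and I did not touch the right door until the left was open.
- With the bar held, the grip width read about 10.5–11 mm, though the bar is 12 mm thick. The grip did not slip on either door.

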